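# Set the play of the globe painting stand and hold the thumbscrew

### The arm

A 6-joint arm with a two-finger parallel gripper is mounted at the origin on the work surface. World frame = base frame: x ahead of the robot, y to its left, z up, the work surface at z = 0. Lengths are in m, angles in rad, forces in N, time in s.
With the tool pointing down it reaches from about 0.35 to 0.775 m from the base axis. Payload 7.3 kg.
Tool frame: the origin (TCP) lies between the finger pads, 19 mm behind the fingertips; this is the grasp point; z points along the fingers, y is the line along which they close (so a half turn about z gives the same grasp; the last joint's range is limited). The gripper opens to 92 mm and grips with 3 to 60 N. Pads are 19 mm wide; open, the fingers measure 130 mm over their backs; the gripper's body (75 mm by 190 mm) begins 47 mm behind the grasp point.
Start: joints at [0.982, 0.342, 1.524, -0, 1.275, -0.146], TCP at [0.225, 0.474, 0.246] pointing down, gripper open.
Joint ranges: [-2.53, 2.53], [-0.77, 2.02], [0.04, 2.7], [-1, 4.14], [0.28, 2.66], [-3.11, 3.11]. Speed limits (rad/s): [2.57, 2.57, 3.14, 3.14, 3.14, 3.14].

### API

Orientations are given as [roll, pitch, yaw] about the fixed x, y, z axes, in that order (R = Rz(yaw) Ry(pitch) Rx(roll)).
In Python, from plant import telemetry, cams, job gives the robot as it stands.
- The arm moves only by the tool send_rows, never from a script. Its argument "steps" is one flat list of numbers, 7 for each row, row after row: the finger opening in mm, from 0 to 91.8, then the shift along the tool's x, y, z in mm, then the turn, a rotation vector about the tool's x, y, z in rad. A call has exactly 10 rows; each row shifts and turns the commanded pose from where the row before left it, along the tool's axes as they then stand; what a row does not reach is not made up. A row lasts 1/12 s, in which the tool goes at most 41.7 mm and 7.16 degrees, less where a joint would pass 70% of its speed; a pose out of reach is approached as far as the arm can. A call with a gripper value outside its range is refused whole. The fingers move at their own pace and stop on an object; the grip force is fixed at half the most. Time passes only in rows, so rows that do not move let the fingers close, or fill a call up. It gives the time, the measured TCP pose, the force, the opening and the grip force at its end, in the units of the state.
- telemetry.state(): the state, without advancing time (a new reading comes with each control period).
- cams.get_image(name): name is "side" or "top"; returns the picture (480x640x3 uint8, red, green, blue); there is no depth.
- cams.calibration(name): a dict with "camera_matrix" (3x3 intrinsics, pixels), "view" (4x4, takes a point from world to camera coordinates). Camera axes: x right, y down, z forward; pixel columns grow to the right and rows downward; lengths in m; the calibration is good to about 2 mm. A picture is of the moment at which its call begins. calibration takes no time and is no camera call.
- job.close_job(): hands the job in; it is judged then, once.
The state is a dict: "time_s": time; "joint_positions": joint angles; "joint_vel": joint speeds; "joint_torque": joint torques, N m; "eef_pos": TCP position; "tcp_rot": TCP orientation; "ft_force": force on the tool from outside, world axes, zero at the start; "wrist_torque": the same for the moment, N m; "width": finger opening in m; "gripper_force": force on a finger pad.
Only numpy, scipy, OpenCV 4.12 (cv2) and the standard library are available. Lean on these libraries where they do the work, as an engineer would, in place of code of your own. Each camera call takes 0.05 s, during which the arm holds its last target. There are 200 camera calls.

### The job

On the globe painting stand, first turn the black lock knob on top of the post clockwise until it clicks past its detent, so that the arm is locked. Then turn the red winged thumbscrew at the other end of the arm clockwise until it seats on the glass globe, and back it off a quarter turn so that the globe can spin. Finish while still gripping the thumbscrew there, so that it cannot creep; leave the lock clicked over, and the brush pot, paint pots and glass bell where they stand.

Things in the scene. Friction and masses are not known exactly. Their poses are not given: they have to be found in the camera images.
- stand: Fixed painting stand. Blue base 150 (x) x 270 (y) x 16 mm; steel post, 38 mm diameter, at local (0, -80) mm; level aluminium arm 36 mm wide, top 155 mm above the table, along local y from the post to (0, +80) mm over a glass globe (84 mm). Boss under the lock 54 mm, under the screw 48 mm diameter. Origin: on the table under mid-arm, z up, yaw up to 0.6 rad either way. Highest point 199 mm.
- lock_bar: Grip bar of the black lock knob on the post: 46 mm long (own x), 14 mm thick (own y), from 163 mm to 197 mm above the table, on a round skirt 42 mm in diameter; white mark on its -x half. Grip it across its thickness. Origin: on the turning axis, 156 mm above the table, z up. At lock value 0 its x axis is parallel to the stand's x axis (across the arm).
- lock (a joint): Lock knob angle (rad), growing clockwise seen from above; stops at 0 and 1.3; starts at 0 (unlocked), where its detent holds it. The detent resists with up to about 0.16 N m until its crest at 0.65, then drives the knob on: let go past the crest it snaps on by itself to the stop at 1.3 (clicked, locked) and stays there; let go before the crest it falls back to 0.
- lock_grip (a point): Point on the turning axis of the lock knob, 188 mm above the table: a good TCP point for the grip.
- wing: Red wing of the thumbscrew: 48 mm long (own x), 12 mm thick (own y), from 165 to 197 mm above the table, on a brass hub 22 mm in diameter. Grip it across its thickness. Origin: on the turning axis, 156 mm above the table, z up. It keeps its height as it turns. At screw value 0 and when seated, its x axis is parallel to the stand's x (across the arm); a quarter turn back it lies along the arm.
- screw (a joint): Thumbscrew angle (rad), growing clockwise seen from above (tightening; drives a pin down onto the globe). Starts from 0.3 to 1.5 and seats on a firm stop at 3.14, so 1.6 to 2.9 rad on: more than one grasp may be needed. Friction about 0.06 N m: it stays where it is left. A quarter turn back from the seat is 1.57.
- screw_grip (a point): Point on the turning axis of the thumbscrew, 188 mm above the table: a good TCP point for the grip.
- brush_pot: Loose bamboo pot, 82 mm diameter, 100 mm high, with brushes up to about 215 mm high; about 250 mm from the middle of the stand, past its post end. Origin: centre of its underside. Leave it alone.
- red_pot: Loose white paint pot with a red cap, 48 mm diameter, 50 mm high, beyond the stand. Origin: centre of its underside. Leave it alone.
- blue_pot: Loose white paint pot with a blue cap, 48 mm diameter, 50 mm high, past the screw end of the stand. Origin: centre of its underside. Leave it alone.
- bell: Loose painted glass bell, 78 mm diameter, 73 mm high, standing on its rim beyond the stand. Origin: centre of its underside. Leave it alone.

How it is judged:
On the way, in this order (a step that is already met when the one before it is completed fails the run):
1. the lock knob is turned clockwise past its detent (beyond 1.0 rad) (value of joint lock above 1 rad), for 0.2 s.
2. the thumbscrew is turned clockwise until it seats (within 0.1 rad of its stop) (value of joint screw above 3.04 rad and value of joint lock above 1 rad), for 0.1 s.
At the end, for the whole second after the job is handed in: The thumbscrew stands still a quarter turn back from its seat (1.57 rad, within 0.3 rad), the fingers still grip its wing with more than 2 N, the lock knob is still past its detent (above 1.0 rad), and the brush pot, both paint pots and the bell stand upright within 20 mm of where they were (value of joint screw between 1.2708 and 1.8708 rad and velocity of joint screw between -0.1 and 0.1 rad/s and contact force between the fingers and wing above 2 N and value of joint lock above 1 rad and distance of each of brush_pot, red_pot, blue_pot, bell from where it was at the start of the episode below 0.02 m and angle between each of brush_pot, red_pot, blue_pot, bell's own z axis and vertical below 0.2 rad); the arm keeps its last pose, push and grip.
It fails at once if the bamboo brush pot is knocked over or pushed more than 20 mm (distance of brush_pot from where it was at the start of the episode above 0.02 m or angle between brush_pot's own z axis and vertical above 0.2 rad).
It fails at once if the red-capped paint pot is knocked over or pushed more than 20 mm (distance of red_pot from where it was at the start of the episode above 0.02 m or angle between red_pot's own z axis and vertical above 0.2 rad).
It fails at once if the blue-capped paint pot is knocked over or pushed more than 20 mm (distance of blue_pot from where it was at the start of the episode above 0.02 m or angle between blue_pot's own z axis and vertical above 0.2 rad).
It fails at once if the painted glass bell is knocked over or pushed more than 20 mm (distance of bell from where it was at the start of the episode above 0.02 m or angle between bell's own z axis and vertical above 0.2 rad).
It also fails if it takes over 58 s, if anything falls off the work surface, if the arm or the gripper's body presses on something with over 40 N, if the wrist force passes 120 N, or if a joint passes its speed limit or range.

## Working session

There is one attempt and no reset: what is moved stays moved. The work goes in short steps, Python scripts to look and compute and a tool call to move; the robot and the scene stay as the last step left them, time stands still between calls to the robot, and variables do not carry over. Pictures are saved under pics/ and viewed, at most 10 in all, crops included, and the job is handed in when it is done.

Besides the shell and the picture viewer there is one more tool, called after "Emit:" as name(argument=value, ...), one argument or row to a line, values as JSON. send_rows: Moves the arm, as the interface text tells. Its arguments: {"type":"object","properties":{"steps":{"type":"array"}},"required":["steps"]}

```bash
mkdir -p pics; python3 - <<'E'
from plant import telemetry, cams
import cv2,numpy as np
for n in("side","top"):
    im=cams.get_image(n); cv2.imwrite(f"pics/{n}0.png",im[:,:,::-1]); c=cams.calibration(n); print(n,np.round(c["camera_matrix"],1).tolist(),np.round(c["view"],3).tolist())
print(telemetry.state())
E
```

```text
side [[468.7, 0.0, 325.1], [0.0, 468.7, 236.4], [0.0, 0.0, 1.0]] [[0.996, -0.09, -0.018, -0.57], [-0.068, -0.594, -0.801, 0.165], [0.062, 0.799, -0.598, 0.943], [0.0, 0.0, 0.0, 1.0]]
top [[602.2, 0.0, 311.2], [0.0, 602.2, 244.5], [0.0, 0.0, 1.0]] [[-0.028, -1.0, 0.002, 0.059], [-0.997, 0.028, -0.076, 0.586], [0.076, -0.004, -0.997, 1.314], [0.0, 0.0, 0.0, 1.0]]
{'time_s': 0.1, 'joint_positions': array([ 9.81981002e-01,  3.42645863e-01,  1.52490949e+00, -6.98954176e-06,
        1.27544041e+00, -1.46009222e-01]), 'joint_vel': array([-1.07205988e-03, -1.94691362e-03, -1.22196022e-03,  1.63486018e-03,
       -8.16088820e-04, -2.14220625e-05]), 'joint_torque': array([ 2.02178271e-03, -4.32002807e+01, -2.44696605e+01,  7.20530888e-02,
        5.26556536e-02, -6.08807886e-05]), 'eef_pos': array([0.22474278, 0.47408207, 0.24492238]), 'tcp_rot': array([-3.14020350e+00, -1.97526724e-04,  2.69878845e+00]), 'ft_force': array([-0.09312431, -0.32588598, -0.05091463]), 'wrist_torque': array([ 0.02954587, -0.02021063, -0.04690118]), 'gripper_force': 0.0, 'width': 0.09163700698185413}
```

View pics/top0.png

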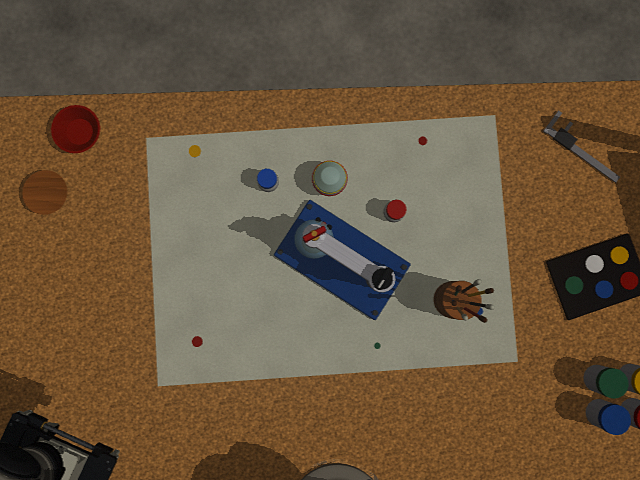

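View pics/side0.png

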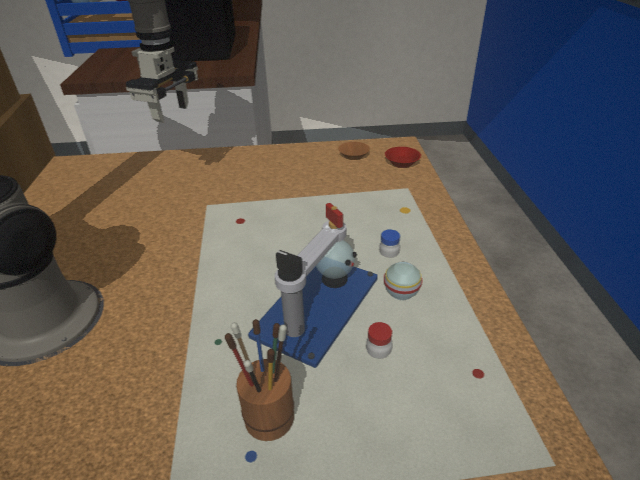

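The top view shows the wing near (315,234), the lock knob near (382,278), and the blue base from (275,255) to (410,265). In the side view the lock is near (290,265) and the wing near (334,215). Next I'll measure these.

```bash
cat > h.py <<'E'
import cv2,numpy as np
from plant import cams,telemetry
def ray(n,p,z):
    c=cams.calibration(n);V=np.array(c["view"]);R,t=V[:3,:3],V[:3,3]
    o=-R.T@t;d=R.T@np.linalg.solve(c["camera_matrix"],[p[0],p[1],1.]);return (o+d*(z-o[2])/d[2])
def proj(n,P):
    c=cams.calibration(n);V=np.array(c["view"]);q=np.array(c["camera_matrix"])@(V[:3,:3]@P+V[:3,3]);return q[:2]/q[2]
def mask(im,lo,hi,box):
    h=cv2.cvtColor(im,cv2.COLOR_RGB2HSV);m=cv2.inRange(h,np.array(lo),np.array(hi))
    z=np.zeros_like(m);x0,y0,x1,y1=box;z[y0:y1,x0:x1]=m[y0:y1,x0:x1];return z
def big(m): return max(cv2.findContours(m,0,2)[0],key=cv2.contourArea)
E
python3 - <<'E'
from h import *
T=cv2.imread("pics/top0.png")[:,:,::-1].copy();S=cv2.imread("pics/side0.png")[:,:,::-1].copy()
m=mask(T,(105,120,30),(125,255,255),(265,195,420,325))
c=np.vstack([k for k in cv2.findContours(m,0,2)[0] if cv2.contourArea(k)>30])
w=np.array([ray("top",p[0],.016)[:2] for p in c],np.float32)
r=cv2.minAreaRect(w);b=cv2.boxPoints(r);print("base",r)
e=[b[1]-b[0],b[2]-b[1]];l=max(e,key=np.linalg.norm);l=l/np.linalg.norm(l)
if l[1]<0:l=-l
ce=np.array(r[0]);print("yaw",np.arctan2(-l[0],l[1]),"lock",ce-.08*l,"screw",ce+.08*l)
for n,I,box in(("top",T,(295,220,335,250)),("side",S,(320,200,350,232))):
    m=mask(I,(0,150,60),(8,255,255),box)|mask(I,(172,150,60),(180,255,255),box)
    k=big(m);r=cv2.minAreaRect(k);print(n,"wing",r)
    for q in cv2.boxPoints(r):print(np.round(q),ray(n,q,.197).round(4))
    print(ray(n,r[0],.197 if n=="top" else .181))
for n,I,box in(("top",T,(362,260,400,296)),("side",S,(270,240,310,282))):
    m=mask(I,(0,0,0),(180,255,60),box);k=big(m);r=cv2.minAreaRect(k);print(n,"black",r,ray(n,r[0],.18))
for n in("top","side"):
    for s in(-1,1):print(n,s,proj(n,np.r_[ce+s*.08*l,.197]))
a=cv2.resize(T[215:305,290:410],None,fx=6,fy=6,interpolation=2)
cv2.imwrite("pics/z.png",a[:,:,::-1])
E
```

```text
base ((0.5532843470573425, -0.024603664875030518), (0.2679266333580017, 0.14856046438217163), 55.701866149902344)
yaw -0.59861535 lock [ 0.50820442 -0.09069299] screw [0.59836427 0.04148566]
top wing ((308.8000183105469, 236.59999084472656), (6.260990142822266, 11.62755298614502), 63.43495178222656)
[302. 236.] [0.5901 0.0598 0.197 ]
[313. 231.] [0.5996 0.0394 0.197 ]
[315. 237.] [0.5886 0.0344 0.197 ]
[305. 242.] [0.5791 0.0547 0.197 ]
[0.58937372 0.04707115 0.197     ]
side wing ((333.54150390625, 213.95472717285156), (24.57180404663086, 11.73303508758545), 42.51044845581055)
[321. 210.] [0.5702 0.0308 0.197 ]
[328. 201.] [0.588  0.0592 0.197 ]
[347. 218.] [ 0.6156 -0.0012  0.197 ]
[339. 227.] [ 0.5981 -0.0267  0.197 ]
[0.59559644 0.03816895 0.181     ]
top black ((383.6980895996094, 276.44342041015625), (20.026020050048828, 27.213274002075195), 47.48955535888672) [ 0.50895554 -0.09662763  0.18      ]
side black ((288.5, 266.5), (27.0, 25.0), 90.0) [ 0.50487605 -0.10709919  0.18      ]
top -1 [381.70073181 276.71624093]
top 1 [311.56398284 231.88235884]
side -1 [289.56089677 252.26590732]
side 1 [334.74139596 205.93907731]
```

View pics/z.png

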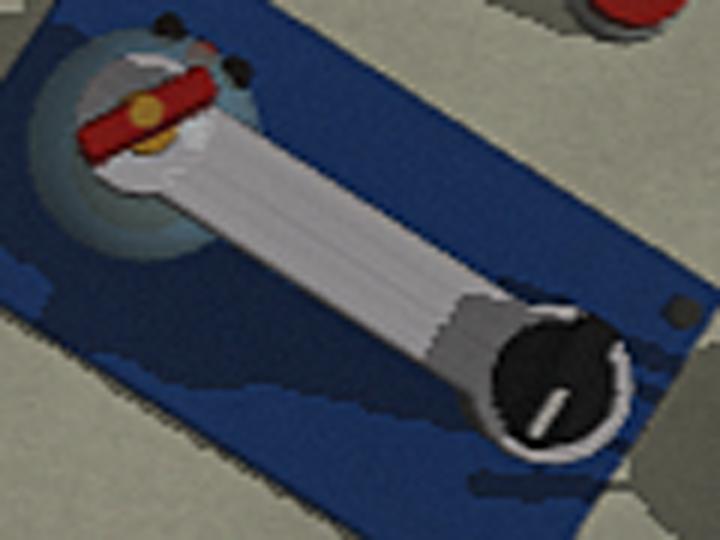

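The crop shows the wing centre at about (314.5,234) in the full image. It is turned about 30° clockwise from the stand's x axis. The lock bar's white mark is at lower left, so the lock is at 0.

```bash
python3 - <<'E'
from h import *
f=lambda x,y:(290+(x-2.5)/6,215+(y-2.5)/6)
A=[ray("top",f(*p),.197)[:2] for p in((77,130),(205,67),(217,97),(90,165))]
print("wing c",np.mean(A,0), "len",np.linalg.norm(A[1]-A[0]),np.linalg.norm(A[1]-A[2]))
d=A[1]-A[0]+A[2]-A[3];print("wing yaw",np.arctan2(d[1],d[0]))
print("brass",ray("top",f(147,110),.198))
print("skirt",ray("top",f(553,384),.16))
m=[ray("top",f(*p),.197)[:2] for p in((533,437),(565,393))];d=m[1]-m[0];print("mark",m,"yaw",np.arctan2(d[1],d[0]))
print("boss c",ray("top",f(552,386),.155), "screw boss",ray("top",f(145,123),.155))
# arm edges
e=[ray("top",f(*p),.155)[:2] for p in((165,195),(425,355),(245,117),(485,290))]
for i in(0,2):
    d=e[i]-e[i+1];print("arm edge yaw",np.arctan2(-d[0],d[1]))
# triangulate wing
P=[];
for n,p in(("top",f(147,114)),("side",(333.5,206))):
    a,b=ray(n,p,.19),ray(n,p,.2);P.append((a,b-a))
(a,u),(b,v)=P;s=np.linalg.lstsq(np.c_[u,-v],b-a,rcond=None)[0];print("tri",a+s[0]*u,b+s[1]*v)
S=cv2.imread("pics/side0.png")
z=np.hstack([cv2.resize(S[190:240,305:365],None,fx=6,fy=6,interpolation=2),cv2.resize(S[245:295,260:320],None,fx=6,fy=6,interpolation=2)])
cv2.imwrite("pics/z2.png",z)
E
```

```text
wing c [0.59469776 0.03662965] len 0.045951971786766514 0.010438153341109075
wing yaw -1.122366887542461
brass [0.59612946 0.03669006 0.198     ]
skirt [ 0.50522641 -0.09506191  0.16      ]
mark [array([ 0.4879025 , -0.08364432]), array([ 0.5016452 , -0.09438722])] yaw -0.6634925632305682
boss c [ 0.50465535 -0.09530155  0.155     ] screw boss [0.59590122 0.03709027 0.155     ]
arm edge yaw -0.5808173910639031
arm edge yaw -0.6551856934622379
tri [0.59464266 0.0367453  0.20008049] [0.59550181 0.03671209 0.20016181]
```

View pics/z2.png

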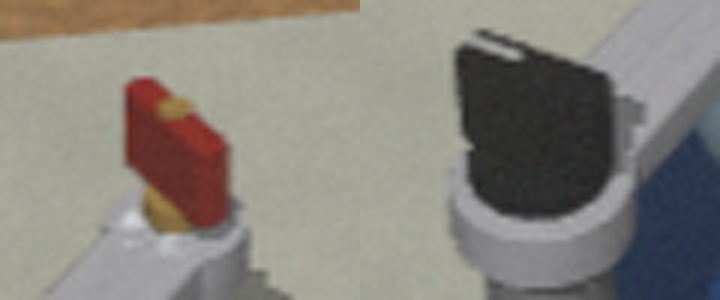

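Lock axis is at (0.505, -0.095) and screw axis at (0.5955, 0.037). They are 160 mm apart with yaw -0.60, which matches the given sizes. The screw reads about 0.52. I'll go above the lock first.

Emit:
send_rows(
  steps=[91, -25, -20, 0, 0, 0, 0, 91, -25, -20, 0, 0, 0, 0, 91, -25, -20, 0, 0, 0, 0, 91, -25, -20, 0, 0, 0, 0, 91, -25, -20, 0, 0, 0, 0, 91, -25, -20, 0, 0, 0, 0, 91, -25, -20, 0, 0, 0, 0, 91, -25, -20, 0, 0, 0, 0, 91, -25, -20, 0, 0, 0, 0, 91, -25, -20, 0, 0, 0, 0],
)

```text
time_s: 0.93
eef_pos: [0.3653, 0.1851, 0.2454]
tcp_rot: [-3.141, -0.0, 2.699]
ft_force: [0.5, 0.3, 0.1]
width: 0.0907
gripper_force: 0.0
```

Emit:
send_rows(
  steps=[91, -25, -20, 0, 0, 0, 0, 91, -25, -20, 0, 0, 0, 0, 91, -25, -20, 0, 0, 0, 0, 91, -25, -20, 0, 0, 0, 0, 91, -25, -20, 0, 0, 0, 0, 91, -25, -20, 0, 0, 0, 0, 91, -25, -20, 0, 0, 0, 0, 91, -25, -20, 0, 0, 0, 0, 91, -22, -19, 0, 0, 0, 0.08, 91, -22, -16, 0, 0, 0, 0.08],
)

```text
time_s: 1.77
eef_pos: [0.5004, -0.0969, 0.2451]
tcp_rot: [-3.141, -0.001, 2.535]
ft_force: [0.7, 0.7, -0.4]
width: 0.0913
gripper_force: 0.0
```

```bash
cat >> h.py <<'E'
def goto(x,y,z,yaw):
    import time
    from scipy.spatial.transform import Rotation as Ro
    s=telemetry.state();R=Ro.from_euler("xyz",s["tcp_rot"]).as_matrix()
    G=Ro.from_euler("xyz",[np.pi,0,yaw]).as_matrix()
    print("t",s["time_s"],"p",s["eef_pos"].round(4),"rpy",s["tcp_rot"].round(4),"q",s["joint_positions"].round(2))
    print("shift mm",(R.T@(np.array([x,y,z])-s["eef_pos"])*1e3).round(1),"rot",Ro.from_matrix(R.T@G).as_rotvec().round(4))
E
python3 -c "
from h import *
goto(.505,-.0953,.188,2.541)"
```

```text
t 1.7667 p [ 0.5004 -0.0969  0.2451] rpy [-3.1414e+00 -7.0000e-04  2.5345e+00] q [-0.34  0.31  1.57  0.    1.26 -1.31]
shift mm [-2.9  3.9 57.1] rot [-0.0001 -0.0007 -0.0065]
```

Emit:
send_rows(
  steps=[91, -3, 4, 0, 0, 0, -0.006, 91, 0, 0, 10, 0, 0, 0, 91, 0, 0, 10, 0, 0, 0, 91, 0, 0, 10, 0, 0, 0, 91, 0, 0, 10, 0, 0, 0, 91, 0, 0, 9, 0, 0, 0, 91, 0, 0, 8, 0, 0, 0, 91, 0, 0, 0, 0, 0, 0, 91, 0, 0, 0, 0, 0, 0, 91, 0, 0, 0, 0, 0, 0],
)

```text
time_s: 2.6
eef_pos: [0.5051, -0.0935, 0.1889]
tcp_rot: [3.141, 0.001, 2.545]
ft_force: [-0.2, 0.2, 0.2]
width: 0.0913
gripper_force: 0.0
```

```bash
python3 -c "
from h import *
goto(.505,-.0953,.188,2.541)"
```

```text
t 2.6 p [ 0.5051 -0.0935  0.1889] rpy [3.1413e+00 8.0000e-04 2.5450e+00] q [-0.33  0.37  1.64  0.    1.12 -1.31]
shift mm [-0.9 -1.5  0.9] rot [0.0003 0.0008 0.004 ]
```

Emit:
send_rows(
  steps=[60, 0, 0, 0, 0, 0, 0, 40, 0, 0, 0, 0, 0, 0, 30, 0, 0, 0, 0, 0, 0, 20, 0, 0, 0, 0, 0, 0, 10, 0, 0, 0, 0, 0, 0, 5, 0, 0, 0, 0, 0, 0, 5, 0, 0, 0, 0, 0, 0, 5, 0, 0, 0, 0, 0, 0, 5, 0, 0, 0, 0, 0, 0, 5, 0, 0, 0, 0, 0, 0],
)

```text
time_s: 3.43
eef_pos: [0.5048, -0.0936, 0.1885]
tcp_rot: [3.142, -0.0, 2.545]
ft_force: [0.7, -0.5, -0.9]
width: 0.029
gripper_force: 0.0
```

Emit:
send_rows(
  steps=[5, 0, 0, 0, 0, 0, 0, 5, 0, 0, 0, 0, 0, 0, 5, 0, 0, 0, 0, 0, 0, 5, 0, 0, 0, 0, 0, 0, 5, 0, 0, 0, 0, 0, 0, 5, 0, 0, 0, 0, 0, 0, 5, 0, 0, 0, 0, 0, 0, 5, 0, 0, 0, 0, 0, 0, 5, 0, 0, 0, 0, 0, 0, 5, 0, 0, 0, 0, 0, 0],
)

```text
time_s: 4.27
eef_pos: [0.5034, -0.0957, 0.1885]
tcp_rot: [-3.137, -0.001, 2.545]
ft_force: [-6.0, -8.6, 2.4]
width: 0.0139
gripper_force: 30.0
```

Emit:
send_rows(
  steps=[5, 0, -2.5, 0, 0, 0, 0, 5, 0, 0, 0, 0, 0, 0.05, 5, 0, 0, 0, 0, 0, 0.07, 5, 0, 0, 0, 0, 0, 0.07, 5, 0, 0, 0, 0, 0, 0.07, 5, 0, 0, 0, 0, 0, 0.07, 5, 0, 0, 0, 0, 0, 0.07, 5, 0, 0, 0, 0, 0, 0.07, 5, 0, 0, 0, 0, 0, 0.07, 5, 0, 0, 0, 0, 0, 0.07],
)

```text
time_s: 5.1
eef_pos: [0.5044, -0.0949, 0.1885]
tcp_rot: [3.139, -0.0, 1.931]
ft_force: [5.0, 3.2, -2.3]
width: 0.014
gripper_force: 30.0
```

Emit:
send_rows(
  steps=[5, 0, 0, 0, 0, 0, 0.07, 5, 0, 0, 0, 0, 0, 0.07, 5, 0, 0, 0, 0, 0, 0.07, 5, 0, 0, 0, 0, 0, 0.07, 5, 0, 0, 0, 0, 0, 0.07, 5, 0, 0, 0, 0, 0, 0.07, 5, 0, 0, 0, 0, 0, 0.07, 5, 0, 0, 0, 0, 0, 0.07, 5, 0, 0, 0, 0, 0, 0.07, 5, 0, 0, 0, 0, 0, 0.03],
)

```text
time_s: 5.93
eef_pos: [0.5061, -0.0949, 0.1886]
tcp_rot: [3.136, -0.003, 1.271]
ft_force: [11.2, 3.2, -5.8]
width: 0.0138
gripper_force: 30.0
```

```bash
python3 -c "
from h import *
print(telemetry.state()['wrist_torque'])
goto(.505,-.0953,.188,1.241)"
```

```text
[ 0.51637735 -1.69549804 -0.00741664]
t 5.9333 p [ 0.5061 -0.0949  0.1886] rpy [ 3.1360e+00 -3.0000e-03  1.2709e+00] q [-0.34  0.37  1.64  0.    1.12 -0.04]
shift mm [-0.7 -0.9  0.6] rot [ 0.0056 -0.0031  0.0299]
```

Clicked over at about 1.27 rad. Next I'll open and lift off.

Emit:
send_rows(
  steps=[91, 0, 0, 0, 0, 0, 0, 91, 0, 0, 0, 0, 0, 0, 91, 0, 0, 0, 0, 0, 0, 91, 0, 0, 0, 0, 0, 0, 91, 0, 0, 0, 0, 0, 0, 91, 0, 0, 0, 0, 0, 0, 91, 0, 0, -5, 0, 0, 0, 91, 0, 0, -15, 0, 0, 0, 91, 0, 0, -20, 0, 0, 0, 91, 0, 0, -17, 0, 0, 0],
)

```text
time_s: 6.77
eef_pos: [0.5034, -0.0957, 0.2467]
tcp_rot: [3.142, -0.0, 1.275]
ft_force: [-0.6, 0.3, 0.4]
width: 0.076
gripper_force: 0.0
```

```bash
python3 - <<'E'
from h import *
T=cams.get_image("top");cv2.imwrite("pics/t1.png",T[:,:,::-1])
S=cams.get_image("side")
a=cv2.resize(S[190:340,240:400],(533,500),interpolation=2);cv2.imwrite("pics/s1.png",a[:,:,::-1])
goto(.5955,.0368,.245,2.02)
E
```

```text
t 6.8667 p [ 0.5048 -0.0961  0.2486] rpy [3.1356e+00 1.0000e-04 1.2748e+00] q [-0.34  0.32  1.55  0.    1.27 -0.04]
shift mm [153.6  48.    3.9] rot [ 0.0057  0.0023 -0.7452]
```

View pics/s1.png

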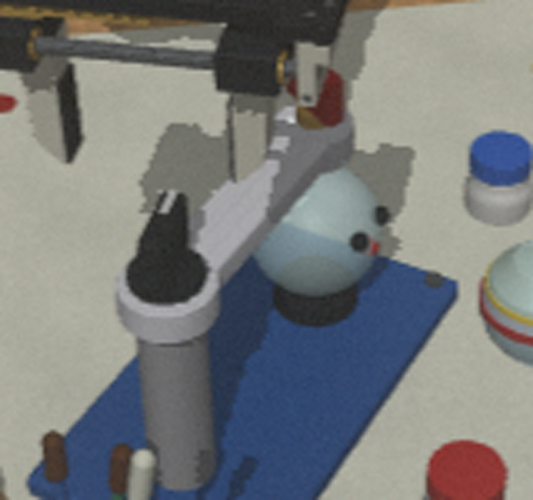

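The lock bar at (180,240) in the crop now lies nearly along the arm, so it has clicked over. Next is the screw.

Emit:
send_rows(
  steps=[91, 19, 6, 0, 0, 0, 0, 91, 19, 6, 0, 0, 0, 0, 91, 19, 6, 0, 0, 0, 0, 91, 19, 6, 0, 0, 0, 0, 91, 19, 6, 0, 0, 0, 0, 91, 19, 6, 0, 0, 0, 0, 91, 19, 6, 0, 0, 0, 0, 91, 19, 6, 0, 0, 0, 0, 91, 0, 0, 0, 0, 0, -0.1, 91, 0, 0, 0, 0, 0, -0.1],
)

```text
time_s: 7.7
eef_pos: [0.5937, 0.0369, 0.2442]
tcp_rot: [-3.14, -0.0, 1.481]
ft_force: [-0.8, -0.1, -0.4]
width: 0.0913
gripper_force: 0.0
```

Emit:
send_rows(
  steps=[91, 0, 0, 0, 0, 0, -0.1, 91, 0, 0, 0, 0, 0, -0.1, 91, 0, 0, 0, 0, 0, -0.1, 91, 0, 0, 0, 0, 0, -0.1, 91, 0, 0, 0, 0, 0, -0.1, 91, 0, 0, 0, 0, 0, -0.045, 91, 0, 0, 0, 0, 0, 0, 91, 0, 0, 0, 0, 0, 0, 91, 0, 0, 0, 0, 0, 0, 91, 0, 0, 0, 0, 0, 0],
)

```text
time_s: 8.53
eef_pos: [0.5936, 0.0358, 0.2453]
tcp_rot: [-3.141, -0.0, 2.019]
ft_force: [-0.1, -0.7, 0.0]
width: 0.0912
gripper_force: 0.0
```

```bash
python3 -c "
from h import *
goto(.5955,.0368,.188,2.02)"
```

```text
t 8.5333 p [0.5936 0.0358 0.2453] rpy [-3.1414e+00 -2.0000e-04  2.0187e+00] q [-0.07  0.47  1.32  0.    1.35 -0.52]
shift mm [ 0.1  2.2 57.3] rot [-0.0002 -0.0002 -0.0013]
```

Emit:
send_rows(
  steps=[91, 0, 2, 0, 0, 0, 0, 91, 0, 0, 10, 0, 0, 0, 91, 0, 0, 10, 0, 0, 0, 91, 0, 0, 10, 0, 0, 0, 91, 0, 0, 10, 0, 0, 0, 91, 0, 0, 9, 0, 0, 0, 50, 0, 0, 8, 0, 0, 0, 30, 0, 0, 0, 0, 0, 0, 20, 0, 0, 0, 0, 0, 0, 5, 0, 0, 0, 0, 0, 0],
)

```text
time_s: 9.37
eef_pos: [0.5958, 0.0366, 0.1889]
tcp_rot: [3.141, 0.0, 2.02]
ft_force: [-0.2, -0.1, 0.1]
width: 0.069
gripper_force: 0.0
```

Emit:
send_rows(
  steps=[5, 0, 0, 0, 0, 0, 0, 5, 0, 0, 0, 0, 0, 0, 5, 0, 0, 0, 0, 0, 0, 5, 0, 0, 0, 0, 0, 0, 5, 0, 0, 0, 0, 0, 0, 5, 0, 0, 0, 0, 0, 0, 5, 0, 0, 0, 0, 0, 0, 5, 0, 0, 0, 0, 0, 0, 5, 0, 0, 0, 0, 0, 0, 5, 0, 0, 0, 0, 0, 0],
)

```text
time_s: 10.2
eef_pos: [0.5949, 0.0365, 0.1885]
tcp_rot: [-3.14, -0.0, 2.02]
ft_force: [-2.6, -1.6, 2.3]
width: 0.0121
gripper_force: 30.0
```

Emit:
send_rows(
  steps=[5, 0, 0, 0, 0, 0, 0, 5, 0, 0, 0, 0, 0, 0, 5, 0, 0, 0, 0, 0, 0, 5, 0, 0, 0, 0, 0, 0, 5, 0, 0, 0, 0, 0, 0, 5, 0, 0, 0, 0, 0, 0, 5, 0, 0, 0, 0, 0, 0, 5, 0, 0, 0, 0, 0, 0, 5, 0, 0, 0, 0, 0, 0, 5, 0, 0, 0, 0, 0, 0],
)

```text
time_s: 11.03
eef_pos: [0.5949, 0.0364, 0.1885]
tcp_rot: [-3.14, -0.0, 2.02]
ft_force: [-5.6, -2.2, 2.7]
width: 0.0116
gripper_force: 30.0
```

```bash
python3 -c "
from h import *
goto(.5955,.0368,.188,2.02)"
```

```text
t 11.0333 p [0.5949 0.0364 0.1885] rpy [-3.1403e+00 -3.0000e-04  2.0198e+00] q [-0.07  0.52  1.4  -0.    1.22 -0.52]
shift mm [0.1 0.7 0.5] rot [-0.0013 -0.0003 -0.0002]
```

Emit:
send_rows(
  steps=[5, 0, -1, 0, 0, 0, 0.05, 5, 0, 0, 0, 0, 0, 0.08, 5, 0, 0, 0, 0, 0, 0.08, 5, 0, 0, 0, 0, 0, 0.08, 5, 0, 0, 0, 0, 0, 0.08, 5, 0, 0, 0, 0, 0, 0.08, 5, 0, 0, 0, 0, 0, 0.08, 5, 0, 0, 0, 0, 0, 0.08, 5, 0, 0, 0, 0, 0, 0.08, 5, 0, 0, 0, 0, 0, 0.08],
)

```text
time_s: 11.87
eef_pos: [0.5961, 0.0365, 0.1885]
tcp_rot: [3.138, -0.002, 1.246]
ft_force: [3.8, -1.2, -0.9]
width: 0.0119
gripper_force: 30.0
```

Emit:
send_rows(
  steps=[5, 0, 0, 0, 0, 0, 0.08, 5, 0, 0, 0, 0, 0, 0.08, 5, 0, 0, 0, 0, 0, 0.08, 5, 0, 0, 0, 0, 0, 0.08, 5, 0, 0, 0, 0, 0, 0.08, 5, 0, 0, 0, 0, 0, 0.08, 5, 0, 0, 0, 0, 0, 0.08, 5, 0, 0, 0, 0, 0, 0.08, 5, 0, 0, 0, 0, 0, 0.08, 5, 0, 0, 0, 0, 0, 0.08],
)

```text
time_s: 12.7
eef_pos: [0.597, 0.0356, 0.1886]
tcp_rot: [3.138, -0.005, 0.446]
ft_force: [6.9, -2.8, -4.2]
width: 0.0124
gripper_force: 30.0
```

```bash
python3 -c "
from h import *
print(telemetry.state()['wrist_torque'])
goto(.5955,.0368,.188,-.6)"
```

```text
[-0.62626353 -0.89900387  0.07071043]
t 12.7 p [0.597  0.0356 0.1886] rpy [ 3.1383 -0.0049  0.4457] q [-0.07  0.52  1.4  -0.    1.21  1.06]
shift mm [-0.9 -1.8  0.6] rot [ 5.0000e-04 -6.1000e-03  1.0457e+00]
```

Emit:
send_rows(
  steps=[5, 0, -1, 0, 0, 0, 0.09, 5, 0, 0, 0, 0, 0, 0.09, 5, 0, 0, 0, 0, 0, 0.09, 5, 0, 0, 0, 0, 0, 0.09, 5, 0, 0, 0, 0, 0, 0.09, 5, 0, 0, 0, 0, 0, 0.09, 5, 0, 0, 0, 0, 0, 0.09, 5, 0, 0, 0, 0, 0, 0.09, 5, 0, 0, 0, 0, 0, 0.09, 5, 0, 0, 0, 0, 0, 0.09],
)

```text
time_s: 13.53
eef_pos: [0.597, 0.0342, 0.1886]
tcp_rot: [3.14, -0.008, -0.455]
ft_force: [7.5, -10.5, -4.1]
width: 0.0122
gripper_force: 30.0
```

Emit:
send_rows(
  steps=[5, 0, 0, 0, 0, 0, 0.03, 5, 0, 0, 0, 0, 0, 0.03, 5, 0, 0, 0, 0, 0, 0.03, 5, 0, 0, 0, 0, 0, 0.02, 5, 0, 0, 0, 0, 0, 0.02, 5, 0, 0, 0, 0, 0, 0.02, 5, 0, 0, 0, 0, 0, 0, 5, 0, 0, 0, 0, 0, 0, 5, 0, 0, 0, 0, 0, 0, 5, 0, 0, 0, 0, 0, 0],
)

```text
time_s: 14.37
eef_pos: [0.5968, 0.034, 0.1886]
tcp_rot: [3.141, -0.008, -0.601]
ft_force: [7.8, -11.7, -3.6]
width: 0.0118
gripper_force: 30.0
```

```bash
python3 -c "
from h import *
print(telemetry.state()['wrist_torque'])
goto(.5955,.0368,.188,-.6)"
```

```text
[-1.88748779 -0.90955988  0.05350973]
t 14.3667 p [0.5968 0.034  0.1886] rpy [ 3.1411 -0.0077 -0.6011] q [-0.07  0.52  1.4  -0.    1.21  2.1 ]
shift mm [-2.7 -1.5  0.6] rot [ 0.0004 -0.0077 -0.0011]
```

Torque about z is still only friction (about 0.05 N m), so the screw isn't seated. I'll continue gently.

Emit:
send_rows(
  steps=[5, 0, 0, 0, 0, 0, 0.02, 5, 0, 0, 0, 0, 0, 0.02, 5, 0, 0, 0, 0, 0, 0.02, 5, 0, 0, 0, 0, 0, 0.02, 5, 0, 0, 0, 0, 0, 0, 5, 0, 0, 0, 0, 0, 0, 5, 0, 0, 0, 0, 0, 0, 5, 0, 0, 0, 0, 0, 0, 5, 0, 0, 0, 0, 0, 0, 5, 0, 0, 0, 0, 0, 0],
)

```text
time_s: 15.2
eef_pos: [0.5967, 0.0342, 0.1886]
tcp_rot: [3.141, -0.008, -0.68]
ft_force: [6.2, -11.2, -3.6]
width: 0.0125
gripper_force: 31.6
```

```bash
python3 -c "
from h import *
print(telemetry.state()['wrist_torque'])
goto(.5955,.0368,.188,-.6)"
```

```text
[-1.8320653  -0.81114921  0.74290182]
t 15.2 p [0.5967 0.0342 0.1886] rpy [ 3.1414 -0.0077 -0.6796] q [-0.07  0.52  1.4  -0.    1.21  2.18]
shift mm [-2.6 -1.3  0.6] rot [ 0.0005 -0.0076 -0.0796]
```

Torque is 0.74 N m, so the screw is firmly seated. Now a quarter turn back, to tool yaw of about 0.95.

Emit:
send_rows(
  steps=[5, 0, 0, 0, 0, 0, -0.09, 5, 0, 0, 0, 0, 0, -0.09, 5, 0, 0, 0, 0, 0, -0.09, 5, 0, 0, 0, 0, 0, -0.09, 5, 0, 0, 0, 0, 0, -0.09, 5, 0, 0, 0, 0, 0, -0.09, 5, 0, 0, 0, 0, 0, -0.09, 5, 0, 0, 0, 0, 0, -0.09, 5, 0, 0, 0, 0, 0, -0.09, 5, 0, 0, 0, 0, 0, -0.09],
)

```text
time_s: 16.03
eef_pos: [0.5968, 0.0352, 0.1886]
tcp_rot: [3.138, -0.005, 0.223]
ft_force: [7.2, -6.2, -3.9]
width: 0.0116
gripper_force: 30.0
```

Emit:
send_rows(
  steps=[5, 0, 0, 0, 0, 0, -0.09, 5, 0, 0, 0, 0, 0, -0.09, 5, 0, 0, 0, 0, 0, -0.09, 5, 0, 0, 0, 0, 0, -0.09, 5, 0, 0, 0, 0, 0, -0.09, 5, 0, 0, 0, 0, 0, -0.09, 5, 0, 0, 0, 0, 0, -0.06, 5, 0, 0, 0, 0, 0, -0.04, 5, 0, 0, 0, 0, 0, 0, 5, 0, 0, 0, 0, 0, 0],
)

```text
time_s: 16.87
eef_pos: [0.5964, 0.036, 0.1886]
tcp_rot: [3.137, -0.002, 0.86]
ft_force: [5.3, -4.8, -4.6]
width: 0.0116
gripper_force: 29.9
```

Emit:
send_rows(
  steps=[5, 0, 0, 0, 0, 0, 0, 5, 0, 0, 0, 0, 0, 0, 5, 0, 0, 0, 0, 0, 0, 5, 0, 0, 0, 0, 0, 0, 5, 0, 0, 0, 0, 0, 0, 5, 0, 0, 0, 0, 0, 0, 5, 0, 0, 0, 0, 0, 0, 5, 0, 0, 0, 0, 0, 0, 5, 0, 0, 0, 0, 0, 0, 5, 0, 0, 0, 0, 0, 0],
)

```text
time_s: 17.7
eef_pos: [0.5964, 0.036, 0.1886]
tcp_rot: [3.137, -0.002, 0.86]
ft_force: [5.3, -4.1, -4.1]
width: 0.0121
gripper_force: 29.9
```

```bash
python3 - <<'E'
from h import *
S=cams.get_image("side")
a=cv2.resize(S[160:460,200:440],(480,600),interpolation=2);cv2.imwrite("pics/s2.png",a[:,:,::-1])
goto(.5955,.0368,.188,.97);s=telemetry.state();print(s["wrist_torque"],s["width"],s["gripper_force"],s["joint_vel"].round(4))
E
```

```text
t 17.75 p [0.5964 0.036  0.1886] rpy [ 3.1365e+00 -2.2000e-03  8.5940e-01] q [-0.07  0.52  1.4  -0.    1.21  0.64]
shift mm [ 0.  -1.2  0.6] rot [ 0.0052 -0.0019 -0.1106]
[-0.8140934  -0.80818394  0.05828786] 0.011771205104980158 29.927467703819275 [ 0.0004 -0.0006  0.0009 -0.0003  0.0007  0.0003]
```

View pics/s2.png

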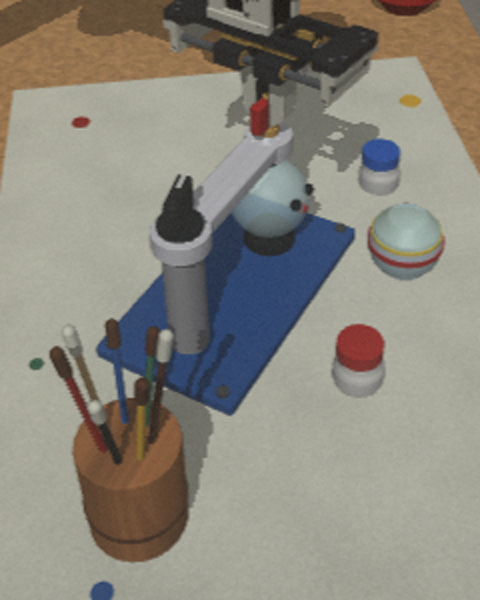

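The picture shows the wing gripped at (260,118), nearly along the arm. The lock bar is still over and every pot is standing. A small trim to yaw 0.94, then I'll hand in.

Emit:
send_rows(
  steps=[5, 0, 0, 0, 0, 0, -0.04, 5, 0, 0, 0, 0, 0, -0.04, 5, 0, 0, 0, 0, 0, 0, 5, 0, 0, 0, 0, 0, 0, 5, 0, 0, 0, 0, 0, 0, 5, 0, 0, 0, 0, 0, 0, 5, 0, 0, 0, 0, 0, 0, 5, 0, 0, 0, 0, 0, 0, 5, 0, 0, 0, 0, 0, 0, 5, 0, 0, 0, 0, 0, 0],
)

```text
time_s: 18.58
eef_pos: [0.5963, 0.0361, 0.1886]
tcp_rot: [3.137, -0.002, 0.94]
ft_force: [5.5, -5.2, -3.9]
width: 0.0119
gripper_force: 29.9
```

```bash
python3 -c "
from h import *
goto(.5955,.0368,.188,.97);print(telemetry.state()['gripper_force'])
from plant import job;print(job.close_job())"
```

```text
t 18.5833 p [0.5963 0.0361 0.1886] rpy [ 3.1366e+00 -1.8000e-03  9.3950e-01] q [-0.07  0.52  1.41 -0.    1.21  0.56]
shift mm [ 0.1 -1.1  0.6] rot [ 0.005  -0.0017 -0.0305]
29.927403330802917
the job is handed in; nothing more can be done
None
```

I handed the job in at about 18.6 s: the lock is clicked over, and the thumbscrew was seated, backed off about a quarter turn and is still gripped at about 30 N. No pot or the bell was visibly disturbed, but no verdict came back.

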